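Turn a lock plate over in its bench holder

TASK

The bright front of the brass lock plate in the turn-over holder has been brushed and its dark back is next. Take the brass brush off the holder and lay it flat on the open bench beside it, push the holder's frame right over to its stop so that the plate's dark face is on top, then swing the red-pinned catch fully across the frame's edge to lock it. Press on the frame's rails, not on the plate, and leave the tweezers and the wooden clamp as they lie.

Things in the scene. Friction and masses are not known exactly. Their poses are not given: they have to be found in the camera images.
- holder: green turn-over holder, fixed, base 150 (x) x 226 (y) x 14 mm. Origin on the bench under the middle of the turning axis; x to the far side, y along the turning axis (level, 82 mm above the bench), z up. Two fixed green cheeks at y = +-86 to 96 mm, 60 mm wide in x, tops at 98 mm. Nothing under the frame is higher than 14 mm. A 14 mm thick catch post stands at x = 73, y = 45 mm.
- frame (a joint): angle of the turning frame about the holder's y: 0 at the start (bright face up, on its stop), 3.14 turned over (dark face up, on the other stop). As it grows the far (+x) rail goes down and under, and the near rail rises, passes over the top and comes down on the +x side. Balanced and stiff: turns at about 0.25 N m (5 N at a rail), stays where left.
- catch (a joint): angle of the steel catch, a level turn-button on the post: 0 fully across the frame's edge (pointing to the holder's -x, on its stop), 1.57 pointing to +y, at most 2.4; starts open. Stiff (0.05 N m), stays where left. Its arm, 90.5 to 95.5 mm above the bench, clears a level rail by 2.5 mm, holds it down and cannot cross a rail that is not down.
- catch_pin (a point): top centre of the red upright pin of the catch, 12 mm thick, 24 mm tall above the catch arm (top 119.5 mm above the bench), 26 mm from the catch's pivot
- near_rail (a point): middle of the long frame rail on the near (-x) side at the start; moves with the frame. The frame is an aluminium rectangle 110 (x) x 150 (y) mm of 12 x 12 mm bars centred on the axis: the two long rails run along y, 43 to 55 mm from the axis, and stand 4 mm proud of the plate on both faces
- far_rail (a point): middle of the long rail that is on the far (+x) side at the start; moves with the frame
- plate (a point): brass lock plate 126 (y) x 86 (x) x 4 mm with pierced holes, clipped in the frame; origin at its centre, on the turning axis; its z axis comes out of the bright front face, so it points down when the dark back is on top
- brush: brass scratch brush with a wooden handle, 185 mm long (its y axis), body 14 mm wide and 10 mm thick with bristles on top to 22 mm, about 40 g, lying loose across the two long rails of the frame at the start. Origin at the centre of its underside; grip it across the middle, fingertips reaching about 3 mm above its underside.
- tweezers: long steel tweezers, 13 x 158 x 10 mm, lying on the bench behind the holder; bystander
- wood_clamp: wooden ring clamp, 34 x 150 x 22 mm, lying on the bench in front of the holder; bystander
Mind the look-alikes: they are no part of the job. There is more than one size of the brush; the job needs the larger.

How it is judged (in metres and radians):
On the way, in this order (a step that is already met when the one before it is completed fails the run):
1. the brush lies released on the bench beside the holder, the frame not yet turned (height (world z) of brush below 0.0125 m and horizontal distance between brush and holder above 0.07 m and linear speed of brush below 0.05 m/s and contact force between the fingers and brush below 0.2 N and value of joint frame below 0.4 rad), for 0.2 s.
2. the frame is turned right over to its stop, the catch still open (value of joint frame above 3.06 rad and value of joint catch above 0.5 rad), for 0.2 s.
At the end, for the whole second after the job is handed in: The frame rests within 0.08 rad of its turned-over stop, dark face on top; the catch is within 0.2 rad of fully across the frame's edge; the brush lies at rest on the bench itself (origin under 12.5 mm high, so off the holder's base), its middle over 70 mm from the holder's (value of joint frame above 3.06 rad and angle between plate's own z axis and vertical above 3.05 rad and value of joint catch below 0.2 rad and height (world z) of brush below 0.0125 m and horizontal distance between brush and holder above 0.07 m and linear speed of brush below 0.02 m/s and velocity of joint frame below 0.05 rad/s); the robot touches nothing.
It fails at once if the frame is turned while the brush is still on it (value of joint frame above 0.5 rad and horizontal distance between brush and holder below 0.12 m and height (world z) of brush above 0.03 m).
It fails at once if the fingers press on the plate (contact force between the fingers and frame_c8 above 3 N).
It fails at once if the tweezers are moved by more than 30 mm (distance of tweezers from where it was at the start of the episode above 0.03 m).
It fails at once if the wooden clamp is moved by more than 30 mm (distance of wood_clamp from where it was at the start of the episode above 0.03 m).
It also fails if it takes over 61 s, if anything falls off the work surface, if the arm or the gripper's body presses on something with over 40 N, if the wrist force passes 120 N, or if a joint passes its speed limit or range.

ROBOT

A 7-joint arm with a two-finger parallel gripper is mounted at the origin on a cart in front of the work surface, level with it; the furniture and walls round the work are solid. World frame = base frame: x ahead of the robot, y to its left, z up, the work surface at z = 0. Lengths are in m, angles in degrees, forces in N, time in s.
With the tool pointing down it reaches from about 0.425 to 0.875 m from the base axis. Payload 4.7 kg.
Tool frame: the origin (TCP) lies on the centre line of the jaws, within the pads' length; the fingertips stand 14 mm ahead of it and the grasp point (between the pads) lies 5 mm behind it; z points along the fingers, y is the line along which they close (so a half turn about z gives the same grasp; the last joint's range is limited). The gripper opens to 87 mm and grips with 3 to 60 N. Pads are 19 mm wide; open, the fingers measure 117 mm over their backs; the gripper's body (75 mm by 190 mm) begins 51 mm behind the grasp point.
Start: joints at [73.344, 18.392, -4.016, 83.108, 1.295, 78.541, -3.26], TCP at [0.195, -0.62, 0.237] pointing down, gripper open.
Joint ranges: [-163.93, 163.93], [-17.29, 119.83], [-79.2, 71.16], [3.27, 140.29], [-89.18, 269.18], [5.43, 117.66], [-154.24, 154.24]. Speed limits (degrees/s): [147.25, 147.25, 180, 180, 180, 180, 180].

INTERFACE

Orientations are given as [roll, pitch, yaw] about the fixed x, y, z axes, in that order (R = Rz(yaw) Ry(pitch) Rx(roll)).
In Python, from cell import env gives the robot as it stands.
- The arm moves only by the tool jog_arm, never from a script. Its argument "motion" is a list that holds one entry, the list of rows, each a list of 7 numbers: the shift along the tool's x, y, z in units of 0.1 m (1.0 is 0.1 m), then the turn, a rotation vector about the tool's x, y, z in units of 180 degrees (1.0 is 180 degrees), then the closure, from 0 (fully open) to 1 (shut). A call has 1 to 5 rows; each row is the pose to reach, as a shift and turn from the pose commanded when the call began, along the tool's axes at that moment, turning the shorter way round; what a row does not reach only later rows make up. A row lasts 1/10 s, in which the tool goes at most 50 mm and 8.59 degrees, less where a joint would pass 70% of its speed; a pose out of reach is approached as far as the arm can. A call with a number of a shift or a turn outside -1 to 1 is refused whole. A call with a gripper value outside its range is refused whole. The fingers move at their own pace and stop on an object; "grip_force" is the grip in N (left out, the last holds). Time passes only in rows, so rows that repeat a pose let the fingers close. It gives the time, the measured TCP pose, the force, the opening and the grip force at its end, in the units of the state.
- env.get_obs(): the state, without advancing time (a new reading comes with each control period).
- env.read_camera(name): name is "scene" or "top" or "wrist"; returns (picture, depth): 400x640x3 uint8, red, green, blue; 400x640 float32, m along the optical axis (not along the pixel's ray), 0 where there is no reading.
- env.camera_info(name): a dict with "camera_matrix" (3x3 intrinsics, pixels), "k1" (the pictures are not rectified: a ray, as slopes to the right and down, at radius r is drawn at 1 + k1 r^2 times it, then the intrinsics apply), "origin" and "orientation" of the camera in the world; the wrist camera has in their place "mount" (4x4, takes a point from camera to tool coordinates, whose origin is the TCP and whose axes are the flange's). Camera axes: x right, y down, z forward; pixel columns grow to the right and rows downward; lengths in m; the calibration is good to about 2 mm. A picture is of the moment at which its call begins: read the wrist's pose just before it. camera_info takes no time and is no camera call.
- env.sign_off(): hands the job in; it is judged then, once.
The state is a dict: "time_s": time; "qpos": joint angles; "joint_velocities": joint speeds; "effort": joint torques, N m; "tool_pos": TCP position; "tool_rot": TCP orientation; "force": force on the tool from outside, world axes, zero at the start; "wrist_torque": the same for the moment, N m; "grip_width": finger opening in m; "grasp_force": force on a finger pad.
Only numpy, scipy, OpenCV 4.12 (cv2) and the standard library are available. Lean on these libraries where they do the work, as an engineer would, in place of code of your own. Each camera call takes 0.05 s, during which the arm holds its last target. There are 200 camera calls.

## Working session

There is one attempt and no reset: what is moved stays moved. The work goes in short steps, Python scripts to look and compute and a tool call to move; the robot and the scene stay as the last step left them, time stands still between calls to the robot, and variables do not carry over. Pictures are saved under pics/ and viewed, at most 10 in all, crops included, and the job is handed in when it is done.

Besides the shell and the picture viewer there is one more tool, called after "Request:" by a JSON object that holds its "name" and its "arguments". jog_arm: Moves the arm, as the interface text tells. Shifts and turns lie within -1 to 1; 1 stands for 0.1 m of shift or 180 degrees of turn. Its arguments: {"type":"object","properties":{"motion":{"type":"array","items":{"type":"array","items":{"type":"array","items":{"type":"number"}}}},"grip_force":{"type":"number"}},"required":["motion"]}

```bash
mkdir -p pics; ls
cat > h.py <<'E'
import numpy as np, cv2
from cell import env
from scipy.spatial.transform import Rotation as R
E
python3 - <<'E'
from h import *
for n in ("top","scene"):
    p,d=env.read_camera(n); cv2.imwrite(f"pics/{n}.png",p[:,:,::-1]); np.savez(f"{n}.npz",p=p,d=d)
    print(n,env.camera_info(n))
print(env.camera_info("wrist")); print(env.get_obs())
E
```

```text
pics
top {'camera_matrix': array([[436.56761999,   0.        , 317.28141204],
       [  0.        , 436.56761999, 206.97815753],
       [  0.        ,   0.        ,   1.        ]]), 'k1': 0.03697018684838551, 'origin': array([ 3.70397771e-01, -9.26524550e-04,  9.53990170e-01]), 'orientation': array([-1.68244185e+02, -3.11558338e-02, -7.94689186e+01])}
scene {'camera_matrix': array([[410.50093323,   0.        , 318.52263741],
       [  0.        , 410.50093323, 200.41788157],
       [  0.        ,   0.        ,   1.        ]]), 'k1': -0.08278286858827384, 'origin': array([0.19661021, 0.50296164, 0.69267246]), 'orientation': array([-135.46210063,   -0.30434483, -145.52909231])}
{'camera_matrix': array([[330.60383749,   0.        , 320.29250044],
       [  0.        , 330.60383749, 203.85693255],
       [  0.        ,   0.        ,   1.        ]]), 'k1': -0.06933404527155726, 'mount': array([[-1.13957210e-03, -9.64180534e-01, -2.65244416e-01,
         7.22104602e-02],
       [ 9.99999333e-01, -1.04948664e-03, -4.81355099e-04,
        -6.10146411e-04],
       [ 1.85742746e-04, -2.65244787e-01,  9.64181087e-01,
        -1.47632192e-01],
       [ 0.00000000e+00,  0.00000000e+00,  0.00000000e+00,
         1.00000000e+00]])}
{'time_s': 0.1, 'qpos': array([73.34514226, 18.43548399, -4.01593807, 83.16780603,  1.29557703,
       78.54112559, -3.2589379 ]), 'joint_velocities': array([-0.04336373, -0.0193447 ,  0.06002996, -0.29047911,  0.04224542,
       -0.03278881, -0.00387987]), 'effort': array([-2.42542974e-04, -4.92570734e+01, -4.05293601e-01, -3.13399351e+01,
       -6.39047334e-02,  3.94768640e-02,  1.09449613e-04]), 'tool_pos': array([ 0.19486853, -0.6196067 ,  0.23556424]), 'tool_rot': array([-1.79900851e+02,  5.89574889e-03,  1.74660181e+01]), 'force': array([ 0.33973128, -0.26348939,  0.21252984]), 'wrist_torque': array([-0.02610555,  0.02346226, -0.06232877]), 'grasp_force': 0.0, 'grip_width': 0.0867633265322583}
```

View pics/top.png

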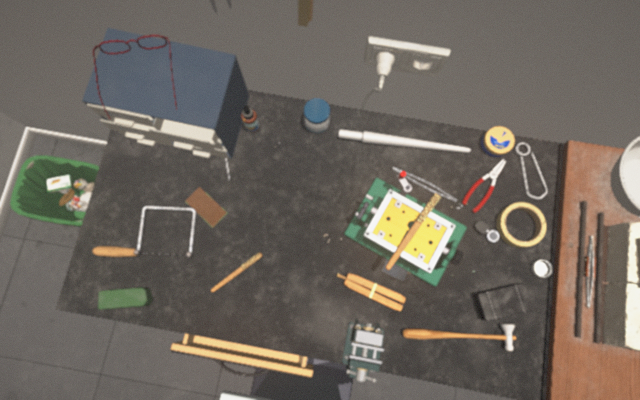

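View pics/scene.png

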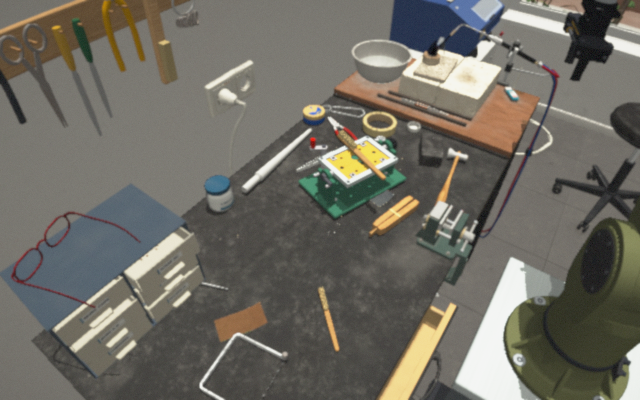

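Top view: the holder is at about (408,232) with the large brush across it, from (388,268) to (438,195). A second, smaller brush lies on the bench at (237,272). The red catch pin is near (403,177), the tweezers near (428,185) and the wooden clamp near (372,291). The brush on the holder is the one meant, since it is longer and lies across the rails. I'll confirm that in an enlarged crop and measure.

```bash
cat >> h.py <<'E'
def cam(n):
    c=env.camera_info(n); return c["camera_matrix"],c["k1"],np.array(c["origin"]),R.from_euler("xyz",c["orientation"],degrees=True).as_matrix()
def ray(uv,K,k1):
    m=(np.atleast_2d(np.float64(uv))-K[[0,1],2])/K[0,0]
    s=m.copy()
    for _ in range(20): s=m/(1+k1*(s**2).sum(1,keepdims=True))
    return np.c_[s,np.ones(len(s))]
def onplane(uv,n,z):
    K,k1,o,M=cam(n); d=ray(uv,K,k1)@M.T
    return o+d*((z-o[2])/d[:,2])[:,None]
def cloud(n,d):
    K,k1,o,M=cam(n); v,u=np.mgrid[:400,:640]
    P=ray(np.c_[u.ravel(),v.ravel()],K,k1)*d.ravel()[:,None]
    return (P@M.T+o).reshape(400,640,3)
E
python3 - <<'E'
from h import *
f=np.load("top.npz");p,d=f["p"],f["d"]
c=cv2.resize(p[150:320,320:500],None,fx=4,fy=3.5,interpolation=cv2.INTER_CUBIC)
c=cv2.resize(p[155:315,330:500],(744,600) if 0 else (637,600),interpolation=cv2.INTER_CUBIC)
cv2.imwrite("pics/crop.png",c[:,:,::-1])
P=cloud("top",d); hsv=cv2.cvtColor(p,cv2.COLOR_RGB2HSV)
h,s,v=[hsv[...,i].astype(int) for i in range(3)]
roi=np.zeros((400,640),bool);roi[160:300,330:490]=1
def rect(m,z,name):
    l=cv2.connectedComponentsWithStats(m.astype(np.uint8))
    i=1+np.argmax(l[2][1:,4]); mm=(l[1]==i)
    vu=np.argwhere(mm)[:,::-1]; w=onplane(vu,"top",z)[:,:2]
    r=cv2.minAreaRect(w.astype(np.float32)*1000); print(name,len(vu),r, np.nanmedian(P[mm],0)); return mm
g=roi&(h>65)&(h<95)&(s>90)&(v<160)
rect(g,.014,"green")
fr=roi&(((v>190)&(s<60))|((h>20)&(h<33)&(s>120)&(v>190)))
rect(fr,.088,"frame")
rd=roi&((h<6)|(h>174))&(s>150)&(v>120)&(np.arange(640)<420)
rect(rd,.1195,"red")
print(np.argwhere(rd)[:,::-1].mean(0))
ors=(h>8)&(h<20)&(s>100)&(v>100)
rect(ors&roi&(np.arange(400)[:,None]<275),.095,"brush")
k=np.zeros_like(roi);k[245:300,200:275]=1
rect(ors&k,.005,"small brush")
k=np.zeros_like(roi);k[265:315,330:410]=1
rect(ors&k,.011,"clamp")
for uv in [(388,268),(438,195),(413,232),(370,205),(440,285),(425,185),(310,180)]: print(uv,P[uv[1],uv[0]].round(3))
E
```

```text
green 88 ((458.6710205078125, -238.75526428222656), (25.075389862060547, 45.44439697265625), 34.434940338134766) [ 0.45780789 -0.23836691  0.01268509]
frame 1821 ((550.8209838867188, -117.48174285888672), (84.86642456054688, 114.14224243164062), 66.09672546386719) [ 0.55090598 -0.12219554  0.0839167 ]
red 25 ((637.7296142578125, -123.41108703613281), (6.990228652954102, 13.128984451293945), 55.53237533569336) [ 0.63796725 -0.12382091  0.11776105]
[402.48 173.84]
brush 468 ((532.8359375, -161.03314208984375), (14.787796020507812, 181.31333923339844), 65.60298919677734) [ 0.52159443 -0.15666264  0.09572205]
small brush 310 ((391.96240234375, 180.1077423095703), (12.172951698303223, 130.739990234375), 47.87156677246094) [0.38910567 0.18286625 0.00431571]
clamp 473 ((417.23052978515625, -71.757568359375), (78.72685241699219, 34.9141731262207), 76.90048217773438) [ 0.41595329 -0.07878033  0.01955085]
(388, 268) [ 0.452 -0.127  0.093]
(438, 195) [ 0.615 -0.203  0.096]
(413, 232) [ 0.531 -0.165  0.095]
(370, 205) [ 0.569 -0.072  0.1  ]
(440, 285) [ 0.446 -0.255 -0.001]
(425, 185) [ 0.659 -0.194  0.001]
(310, 180) [ 0.625  0.063 -0.005]
```

View pics/crop.png

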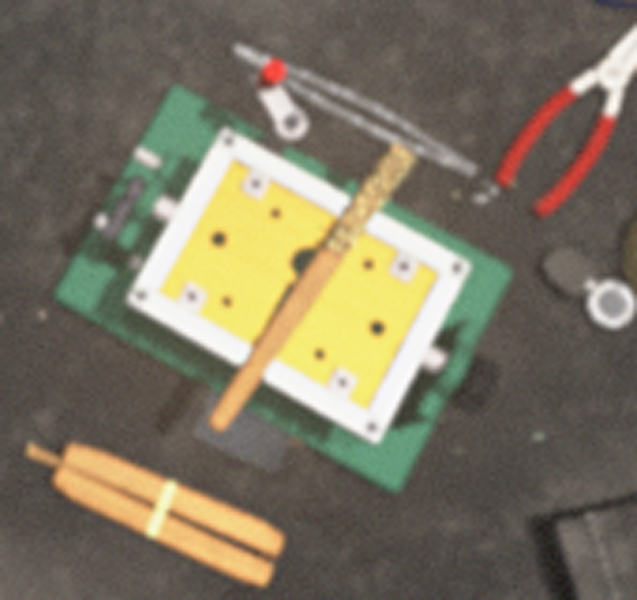

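The crop shows the large brush (about 181 mm; the bench one is 131 mm) lying diagonally over the frame, bristle end at crop (400,155). The frame corners are at (227,128), (470,262), (378,443) and (127,300), the pin at (274,71) and its pivot at (291,122).

Run:
```python
from h import *
A=lambda l:np.array(l,float)/[637/170,3.75]+[330-.4,155-.4]
fc=onplane(A([(227,128),(470,262),(378,443),(127,300)]),"top",.088)
bc=onplane(A([(175,85),(512,268),(403,492),(57,297)]),"top",.014)
for c in (fc,bc):
    q=c[:,:2]; print(c.round(4).tolist(),"ctr",q.mean(0).round(4),"sides",np.linalg.norm(q-np.roll(q,-1,0),axis=1).round(4))
    y=(q[0]-q[1])+(q[3]-q[2]); x=(q[0]-q[3])+(q[1]-q[2]); print("yaw",np.degrees(np.arctan2(-y[0],y[1])),np.degrees(np.arctan2(x[1],x[0])))
print("pin",onplane(A([(274,71)]),"top",.1195),"pivot",onplane(A([(291,122)]),"top",.0955))
b=onplane(A([(402,150),(217,425)]),"top",.096)
print("brush",b,b.mean(0))
print("clamp",onplane(A([(30,448),(75,447),(285,540),(262,583),(57,480)]),"top",.02)[:,:2])
print("tweez",onplane(A([(237,47),(475,172)]),"top",.005)[:,:2])
print("graypatch",onplane(A([(215,400),(290,440),(275,468),(195,430)]),"top",.0)[:,:2])
```

```text
[[0.6123, -0.1078, 0.088], [0.5629, -0.2462, 0.088], [0.4589, -0.2105, 0.088], [0.5091, -0.0696, 0.088]] ctr [ 0.5358 -0.1585] sides [0.1469 0.11   0.1496 0.1101]
yaw -19.629635377788432 -19.642741771131423
[[0.6534, -0.0827, 0.014], [0.5803, -0.2913, 0.014], [0.4419, -0.2456, 0.014], [0.5153, -0.0353, 0.014]] ctr [ 0.5477 -0.1637] sides [0.221  0.1457 0.2227 0.146 ]
yaw -19.258744890403666 -18.589396043875013
pin [[ 0.63870679 -0.12367163  0.1195    ]] pivot [[ 0.61979568 -0.14033604  0.0955    ]]
brush [[ 0.61511511 -0.20091348  0.096     ]
 [ 0.45181922 -0.12539938  0.096     ]] [ 0.53346717 -0.16315643  0.096     ]
clamp [[ 0.42691724 -0.0346724 ]
 [ 0.43212688 -0.05954835]
 [ 0.4032379  -0.1830119 ]
 [ 0.37785433 -0.17375015]
 [ 0.41220631 -0.05266369]]
tweez [[ 0.68633378 -0.11645066]
 [ 0.63561866 -0.26610898]]
graypatch [[ 0.47492265 -0.13604861]
 [ 0.46021003 -0.18188146]
 [ 0.44286156 -0.17565184]
 [ 0.45576003 -0.12728266]]
```

Request:
{"name": "jog_arm", "arguments": {"motion": [[[0.92, -0.67, 0, 0, 0, 0, 0], [0.92, -0.67, 0, 0, 0, 0, 0], [0.92, -0.67, 0, 0, 0, 0, 0]]]}}

```text
time_s: 0.4
tool_pos: [0.2679, -0.5235, 0.2363]
tool_rot: [-179.9, -0.2, 17.9]
force: [0.3, 0.9, -0.0]
grip_width: 0.0868
grasp_force: 0.0
```

Request:
{"name": "jog_arm", "arguments": {"motion": [[[0.92, -0.67, 0, 0, 0, 0, 0], [0.92, -0.67, 0, 0, 0, 0, 0], [0.92, -0.67, 0, 0, 0, 0, 0]]]}}

```text
time_s: 0.7
tool_pos: [0.3347, -0.4318, 0.2366]
tool_rot: [-179.9, -0.1, 17.9]
force: [1.3, -0.0, 0.3]
grip_width: 0.0871
grasp_force: 0.0
```

Request:
{"name": "jog_arm", "arguments": {"motion": [[[0.92, -0.67, 0, 0, 0, 0, 0], [0.92, -0.67, 0, 0, 0, 0, 0], [0.92, -0.67, 0, 0, 0, 0, 0]]]}}

```text
time_s: 1.0
tool_pos: [0.4016, -0.3403, 0.2366]
tool_rot: [-179.9, -0.1, 17.9]
force: [1.0, 0.0, 0.0]
grip_width: 0.0871
grasp_force: 0.0
```

Request:
{"name": "jog_arm", "arguments": {"motion": [[[0.92, -0.67, 0, 0, 0, 0, 0], [0.92, -0.67, 0, 0, 0, 0, 0], [0.92, -0.67, 0, 0, 0, 0, 0]]]}}

```text
time_s: 1.3
tool_pos: [0.4687, -0.2488, 0.2367]
tool_rot: [-179.9, -0.1, 17.9]
force: [-0.0, 0.4, -1.0]
grip_width: 0.0873
grasp_force: 0.0
```

Request:
{"name": "jog_arm", "arguments": {"motion": [[[0.6, -0.5, 0, 0, 0, 0.235, 0], [0.6, -0.5, 0, 0, 0, 0.235, 0], [0.6, -0.5, 0, 0, 0, 0.235, 0], [0.6, -0.5, 0, 0, 0, 0.235, 0], [0.6, -0.5, 0, 0, 0, 0.235, 0]]]}}

```text
time_s: 1.8
tool_pos: [0.5075, -0.1895, 0.2361]
tool_rot: [179.9, 0.0, -24.8]
force: [-0.9, 0.4, -0.6]
grip_width: 0.0868
grasp_force: 0.0
```

```bash
cat >> h.py <<'E'
def wcam():
    o=env.get_obs(); c=env.camera_info("wrist"); T=np.eye(4); T[:3,:3]=R.from_euler("xyz",o["tool_rot"],degrees=True).as_matrix(); T[:3,3]=o["tool_pos"]
    return c["camera_matrix"],c["k1"],T@c["mount"]
def wplane(uv,W,z):
    K,k1,T=W; d=ray(uv,K,k1)@T[:3,:3].T; o=T[:3,3]
    return o+d*((z-o[2])/d[:,2])[:,None]
def togo(p):
    o=env.get_obs(); M=R.from_euler("xyz",o["tool_rot"],degrees=True).as_matrix()
    return ((np.array(p)-o["tool_pos"])@M*10).round(3)
E
python3 - <<'E'
from h import *
W=wcam(); p,d=env.read_camera("wrist"); cv2.imwrite("pics/w1.png",p[:,:,::-1]); np.savez("w1.npz",p=p,d=d,T=W[2])
hsv=cv2.cvtColor(p,cv2.COLOR_RGB2HSV); h,s,v=[hsv[...,i].astype(int) for i in range(3)]
def big(m,z,n):
    l=cv2.connectedComponentsWithStats(m.astype(np.uint8)); i=1+np.argmax(l[2][1:,4]); vu=np.argwhere(l[1]==i)[:,::-1]
    w=wplane(vu,W,z)[:,:2]*1000; print(n,l[2][i],cv2.minAreaRect(w.astype(np.float32)))
big((h>8)&(h<20)&(s>100)&(v>90),.098,"handle")
big((v>180)&(s<60),.088,"frame")
E
```

```text
handle [ 550    0   90  255 6058] ((448.09625244140625, -451.5506896972656), (47.828250885009766, 261.14166259765625), 89.7028579711914)
frame [  53    0  123   75 2259] ((711.2933349609375, -86.80860900878906), (17.244558334350586, 126.26336669921875), 1.4038605690002441)
```

View pics/w1.png

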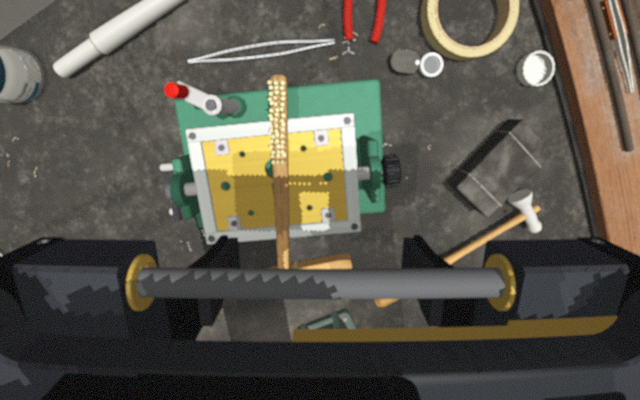

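The wrist view shows the brush from (278,75) to (285,268), frame corners at (188,130), (353,114), (361,232) and (207,245), the pin top at (174,90) and the pivot at (211,104).

Run:
```python
from h import *
f=np.load("w1.npz"); c=env.camera_info("wrist"); W=(c["camera_matrix"],c["k1"],f["T"])
fc=wplane([(188,130),(353,114),(361,232),(207,245)],W,.088); q=fc[:,:2]
print(q.round(4).tolist(),q.mean(0),np.linalg.norm(q-np.roll(q,-1,0),axis=1))
y=(q[0]-q[1])+(q[3]-q[2]); print("yaw",np.degrees(np.arctan2(-y[0],y[1])))
print("pin",wplane([(175,90)],W,.1195),"pivot",wplane([(211,104)],W,.0955))
p=f["p"];hsv=cv2.cvtColor(p,cv2.COLOR_RGB2HSV); h,s,v=[hsv[...,i].astype(int) for i in range(3)]
m=(h<6)&(s>150)&(v>120);m[110:]=0;m[:,200:]=0
vu=np.argwhere(m)[:,::-1];print("redc",vu.mean(0),wplane([vu.mean(0)],W,.1195))
# brush centerline: handle darker orange
for r in (175,195,215,225):
    print(r,p[r,266:296].tolist()[::3])
print(wplane([(278,75)],W,.105),wplane([(281,180),(284,220)],W,.098))
```

```text
[[0.6099, -0.1075], [0.5603, -0.245], [0.4574, -0.2086], [0.5077, -0.0681]] [ 0.53381971 -0.15730251] [0.14620546 0.10919108 0.14925205 0.1095424 ]
yaw -19.761074076749864
pin [[ 0.6369047  -0.12545209  0.1195    ]] pivot [[ 0.61919779 -0.13913933  0.0955    ]]
redc [173.24786325  89.5042735 ] [[ 0.63783788 -0.12439065  0.1195    ]]
175 [[158, 131, 57], [63, 73, 53], [87, 89, 66], [198, 157, 103], [184, 146, 94], [206, 167, 110], [189, 149, 99], [176, 139, 89], [188, 158, 72], [184, 155, 71]]
195 [[141, 117, 50], [141, 118, 48], [134, 114, 52], [114, 86, 56], [126, 98, 64], [128, 98, 65], [124, 95, 61], [118, 89, 54], [139, 114, 45], [144, 119, 50]]
215 [[143, 118, 55], [142, 118, 50], [140, 119, 50], [122, 96, 52], [125, 93, 55], [115, 88, 57], [122, 96, 66], [118, 87, 58], [140, 116, 49], [145, 121, 56]]
225 [[138, 116, 58], [138, 116, 64], [138, 117, 67], [120, 101, 62], [122, 94, 54], [112, 83, 49], [126, 95, 64], [115, 86, 52], [127, 122, 109], [125, 126, 117]]
[[ 0.61415764 -0.20148097  0.105     ]] [[ 0.5357421  -0.1641576   0.098     ]
 [ 0.50151373 -0.14998944  0.098     ]]
```

Request:
{"name": "jog_arm", "arguments": {"motion": [[[0.12, -0.35, 0.5, 0, 0, 0, 0], [0.12, -0.35, 0.9, 0, 0, 0, 0], [0.12, -0.35, 0.9, 0, 0, 0, 0]]]}}

```text
time_s: 2.15
tool_pos: [0.529, -0.1599, 0.1399]
tool_rot: [180.0, 0.7, -24.2]
force: [-1.6, -0.3, -1.1]
grip_width: 0.0868
grasp_force: 0.0
```

Request:
{"name": "jog_arm", "arguments": {"motion": [[[0, 0, 0.2, 0, 0, 0, 0], [0, 0, 0.41, 0, 0, 0, 0], [0, 0, 0.41, 0, 0, 0, 0]]]}}

```text
time_s: 2.45
tool_pos: [0.5316, -0.1628, 0.1045]
tool_rot: [179.9, 0.2, -24.5]
force: [-0.7, 0.4, -0.5]
grip_width: 0.087
grasp_force: 0.0
```

Run:
```python
from h import *
print(env.get_obs()["tool_pos"],togo([.533,-.163,.105]))
```

```text
[ 0.53157637 -0.16276447  0.1044739 ] [ 0.014 -0.004 -0.005]
```

Close on it.

Request:
{"name": "jog_arm", "arguments": {"motion": [[[0, 0, 0, 0, 0, 0, 0.5], [0, 0, 0, 0, 0, 0, 0.75], [0, 0, 0, 0, 0, 0, 1], [0, 0, 0, 0, 0, 0, 1], [0, 0, 0, 0, 0, 0, 1]]], "grip_force": 15}}

```text
time_s: 2.95
tool_pos: [0.5335, -0.1615, 0.1061]
tool_rot: [180.0, -0.0, -24.5]
force: [-0.6, -0.1, -0.2]
grip_width: 0.0548
grasp_force: 0.0
```

Request:
{"name": "jog_arm", "arguments": {"motion": [[[0, 0, 0, 0, 0, 0, 1], [0, 0, 0, 0, 0, 0, 1], [0, 0, 0, 0, 0, 0, 1]]]}}

```text
time_s: 3.25
tool_pos: [0.5333, -0.1614, 0.1055]
tool_rot: [180.0, 0.0, -24.5]
force: [-0.3, -1.0, 0.3]
grip_width: 0.0309
grasp_force: 0.0
```

Request:
{"name": "jog_arm", "arguments": {"motion": [[[0, 0, 0, 0, 0, 0, 1], [0, 0, 0, 0, 0, 0, 1], [0, 0, 0, 0, 0, 0, 1], [0, 0, 0, 0, 0, 0, 1], [0, 0, 0, 0, 0, 0, 1]]]}}

```text
time_s: 3.75
tool_pos: [0.5333, -0.1614, 0.1055]
tool_rot: [180.0, 0.0, -24.5]
force: [-1.1, -0.9, 0.3]
grip_width: 0.0135
grasp_force: 15.0
```

Request:
{"name": "jog_arm", "arguments": {"motion": [[[0, 0, -0.2, 0, 0, 0, 1], [0, 0, -0.4, 0, 0, 0, 1], [0, 0, -0.6, 0, 0, 0, 1], [0, 0, -0.6, 0, 0, 0, 1]]]}}

```text
time_s: 4.15
tool_pos: [0.5352, -0.1618, 0.1684]
tool_rot: [-180.0, -0.3, -24.5]
force: [0.1, -0.7, 0.3]
grip_width: 0.0132
grasp_force: 15.0
```

Request:
{"name": "jog_arm", "arguments": {"motion": [[[-0.08, -0.3, 0, 0, 0, 0, 1], [-0.24, -0.81, 0, 0, 0, 0, 1], [-0.24, -0.81, 0, 0, 0, 0, 1]]]}}

```text
time_s: 4.45
tool_pos: [0.5452, -0.0694, 0.165]
tool_rot: [-179.8, 0.1, -23.9]
force: [-0.2, 0.7, -0.1]
grip_width: 0.0135
grasp_force: 15.0
```

Request:
{"name": "jog_arm", "arguments": {"motion": [[[-0.12, -0.4, 0, 0, 0, 0, 1], [-0.24, -0.81, 0, 0, 0, 0, 1], [-0.24, -0.81, 0, 0, 0, 0, 1]]]}}

```text
time_s: 4.75
tool_pos: [0.5564, 0.0143, 0.165]
tool_rot: [-179.8, 0.1, -23.9]
force: [0.4, 0.6, -0.7]
grip_width: 0.0132
grasp_force: 15.0
```

Request:
{"name": "jog_arm", "arguments": {"motion": [[[-0.12, -0.4, 0, 0, 0, 0, 1], [-0.24, -0.81, 0, 0, 0, 0, 1], [-0.24, -0.81, 0, 0, 0, 0, 1]]]}}

```text
time_s: 5.05
tool_pos: [0.5675, 0.0976, 0.1651]
tool_rot: [-179.7, 0.1, -23.9]
force: [-0.3, 0.5, -0.0]
grip_width: 0.0138
grasp_force: 15.0
```

Request:
{"name": "jog_arm", "arguments": {"motion": [[[0, 0, 0.3, 0, 0, 0, 1], [0, 0, 0.6, 0, 0, 0, 1], [0, 0, 0.9, 0, 0, 0, 1], [0, 0, 0.9, 0, 0, 0, 1]]]}}

```text
time_s: 5.45
tool_pos: [0.5644, 0.0881, 0.0706]
tool_rot: [179.7, 0.5, -24.5]
force: [-1.7, -0.4, -0.6]
grip_width: 0.0133
grasp_force: 15.0
```

Request:
{"name": "jog_arm", "arguments": {"motion": [[[0, 0, 0.2, 0, 0, 0, 1], [0, 0, 0.4, 0, 0, 0, 1], [0, 0, 0.5, 0, 0, 0, 1], [0, 0, 0.57, 0, 0, 0, 1], [0, 0, 0.57, 0, 0, 0, 1]]]}}

```text
time_s: 5.95
tool_pos: [0.5683, 0.0894, 0.0184]
tool_rot: [180.0, 0.0, -24.5]
force: [-0.1, 0.3, 0.0]
grip_width: 0.0132
grasp_force: 15.0
```

Request:
{"name": "jog_arm", "arguments": {"motion": [[[0, 0, 0, 0, 0, 0, 1], [0, 0, 0, 0, 0, 0, 1], [0, 0, 0, 0, 0, 0, 1]]]}}

```text
time_s: 6.25
tool_pos: [0.569, 0.0897, 0.0193]
tool_rot: [-180.0, -0.1, -24.5]
force: [-0.3, -0.2, -0.3]
grip_width: 0.0134
grasp_force: 15.0
```

Request:
{"name": "jog_arm", "arguments": {"motion": [[[0, 0, 0.02, 0, 0, 0, 1], [0, 0, 0.02, 0, 0, 0, 1], [0, 0, 0.02, 0, 0, 0, 1]]]}}

```text
time_s: 6.55
tool_pos: [0.569, 0.0897, 0.0174]
tool_rot: [-180.0, -0.1, -24.5]
force: [-1.2, -0.5, 5.6]
grip_width: 0.0135
grasp_force: 15.0
```

Request:
{"name": "jog_arm", "arguments": {"motion": [[[0, 0, 0, 0, 0, 0, 0.6], [0, 0, 0, 0, 0, 0, 0.4], [0, 0, 0, 0, 0, 0, 0.4], [0, 0, 0, 0, 0, 0, 0.4], [0, 0, 0, 0, 0, 0, 0.4]]]}}

```text
time_s: 7.05
tool_pos: [0.5683, 0.0896, 0.0163]
tool_rot: [180.0, 0.0, -24.5]
force: [-0.9, -0.0, -0.5]
grip_width: 0.0453
grasp_force: 0.0
```

Request:
{"name": "jog_arm", "arguments": {"motion": [[[0, 0, -0.3, 0, 0, 0, 0.4], [0, 0, -0.7, 0, 0, 0, 0.4], [0, 0, -1, 0, 0, 0, 0.4], [0, 0, -1, 0, 0, 0, 0.4]]]}}

```text
time_s: 7.45
tool_pos: [0.5716, 0.0905, 0.1214]
tool_rot: [-179.8, -0.4, -24.5]
force: [0.8, 0.9, -0.6]
grip_width: 0.052
grasp_force: 0.0
```

Request:
{"name": "jog_arm", "arguments": {"motion": [[[0, 0, -0.4, 0, 0, 0, 1], [0, 0, -0.8, 0, 0, 0, 1], [0, 0, -0.8, 0, 0, 0, 1]]]}}

```text
time_s: 7.75
tool_pos: [0.5714, 0.0905, 0.2016]
tool_rot: [-179.7, -0.5, -24.5]
force: [0.2, -0.8, 1.4]
grip_width: 0.0361
grasp_force: 0.0
```

Run:
```python
from h import *
p,d=env.read_camera("top"); cv2.imwrite("pics/t2.png",cv2.resize(p[120:320,230:490],(780,600))[:,:,::-1]); P=cloud("top",d)
hsv=cv2.cvtColor(p,cv2.COLOR_RGB2HSV); h,s,v=[hsv[...,i].astype(int) for i in range(3)]
o=env.get_obs();print(o["time_s"],o["tool_pos"],o["tool_rot"])
# stage-1 target: above far rail, local (58.5,-40)
y=np.radians(-19.7);X=np.array([np.cos(y),np.sin(y)]);Y=np.array([-np.sin(y),np.cos(y)]);O=np.array([.535,-.158])
t=O+.0545*X-.04*Y;print(t,togo([*t,.199]))
```

```text
7.8 [0.56995587 0.09001642 0.19877167] [-179.87808665   -0.2550405   -24.47004616]
[ 0.57282633 -0.21403051] [ 1.286e+00  2.755e+00 -2.000e-03]
```

View pics/t2.png

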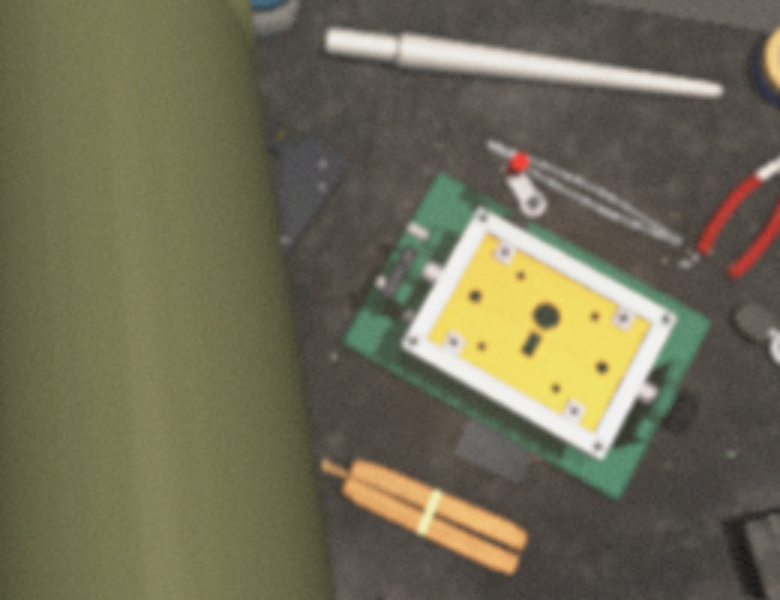

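The frame is bare and unturned; the brush is off the holder, on the bench under the arm, out of sight in this view. Next I move closed fingers above the far rail.

Request:
{"name": "jog_arm", "arguments": {"motion": [[[0.2, 0.4, 0, 0, 0, 0, 1], [0.43, 0.92, 0, 0, 0, 0, 1], [0.43, 0.92, 0, 0, 0, 0, 1]]]}}

```text
time_s: 8.1
tool_pos: [0.5682, -0.0207, 0.194]
tool_rot: [179.7, 0.1, -25.0]
force: [0.9, -0.5, 0.5]
grip_width: 0.0077
grasp_force: 0.0
```

Request:
{"name": "jog_arm", "arguments": {"motion": [[[0.2, 0.4, 0, 0, 0, 0, 1], [0.43, 0.92, 0, 0, 0, 0, 1], [0.43, 0.92, 0, 0, 0, 0, 1]]]}}

```text
time_s: 8.4
tool_pos: [0.5684, -0.1224, 0.1939]
tool_rot: [179.7, 0.1, -25.1]
force: [0.0, -0.9, -0.3]
grip_width: 0.0007
grasp_force: 0.0
```

Request:
{"name": "jog_arm", "arguments": {"motion": [[[0.2, 0.4, 0, 0, 0, -0.027, 1], [0.43, 0.92, 0, 0, 0, -0.027, 1], [0.43, 0.92, 0, 0, 0, -0.027, 1], [0.43, 0.92, 0, 0, 0, -0.027, 1]]]}}

```text
time_s: 8.8
tool_pos: [0.5699, -0.2177, 0.1942]
tool_rot: [180.0, 0.2, -19.9]
force: [0.4, 0.7, -0.0]
grip_width: 0.0004
grasp_force: 0.0
```

```bash
cat >> h.py <<'E'
_y=np.radians(-19.7);HX=np.array([np.cos(_y),np.sin(_y)]);HY=np.array([-np.sin(_y),np.cos(_y)]);HO=np.array([.535,-.158])
def L():
    o=env.get_obs();q=o["tool_pos"][:2]-HO
    return (np.array([q@HX,q@HY,o["tool_pos"][2]-.014])*1000).round(1)  # tip in holder frame
E
python3 - <<'E'
from h import *
p,d=env.read_camera("top");P=cloud("top",d)
hsv=cv2.cvtColor(p,cv2.COLOR_RGB2HSV); h,s,v=[hsv[...,i].astype(int) for i in range(3)]
o=env.get_obs();print(o["time_s"],L(),o["tool_rot"],o["grip_width"])
m=((h>8)&(h<22)&(s>80)&(v>90)); m[:,:280]=0;m[:,350:]=0;m[:140]=0;m[260:]=0
l=cv2.connectedComponentsWithStats(m.astype(np.uint8)); i=1+np.argmax(l[2][1:,4]); vu=np.argwhere(l[1]==i)[:,::-1]
w=onplane(vu,"top",.01)[:,:2]*1000; print(l[2][i],cv2.minAreaRect(w.astype(np.float32)),np.median(P[l[1]==i],0))
E
```

```text
8.85 [ 52.7 -41.6 180.7] [-1.79956153e+02  1.73201648e-01 -1.97090037e+01] 0.0004710163130161409
[280 167  41  59 494] ((582.8267822265625, 81.7555923461914), (18.17094612121582, 155.41122436523438), 65.49649810791016) [0.58473766 0.08037477 0.0075071 ]
```

Request:
{"name": "jog_arm", "arguments": {"motion": [[[0.06, 0, 0.4, 0, 0, 0, 1], [0.06, 0, 0.8, 0, 0, 0, 1], [0.06, 0, 0.85, 0, 0, 0, 1], [0.06, 0, 0.85, 0, 0, 0, 1]]]}}

```text
time_s: 9.25
tool_pos: [0.5765, -0.2147, 0.1104]
tool_rot: [-180.0, 0.2, -19.5]
force: [0.5, -0.4, 0.1]
grip_width: 0.0007
grasp_force: 0.0
```

```bash
python3 -c "
from h import *
print(L(),env.get_obs()['force'])"
```

```text
[ 58.2 -39.4  96.4] [ 0.47955837 -0.37464037  0.14573645]
```

Request:
{"name": "jog_arm", "arguments": {"motion": [[[0, 0, 0.08, 0, 0, 0, 1], [0, 0, 0.14, 0, 0, 0, 1], [0, 0, 0.2, 0, 0, 0, 1], [-0.015, 0, 0.27, 0, 0, 0, 1], [-0.035, 0, 0.33, 0, 0, 0, 1]]]}}

```text
time_s: 9.75
tool_pos: [0.577, -0.2162, 0.0809]
tool_rot: [-180.0, -0.4, -19.6]
force: [3.5, 1.0, 4.9]
grip_width: 0.0003
grasp_force: 2.9
```

```bash
python3 -c "
from h import *
print(L(),env.get_obs()['force'])"
```

```text
[ 59.1 -40.6  66.9] [3.5437066  1.04840703 4.9471579 ]
```

Request:
{"name": "jog_arm", "arguments": {"motion": [[[-0.03, 0, 0.06, 0, 0, 0, 1], [-0.065, 0, 0.12, 0, 0, 0, 1], [-0.1, 0, 0.16, 0, 0, 0, 1], [-0.135, 0, 0.19, 0, 0, 0, 1], [-0.135, 0, 0.19, 0, 0, 0, 1]]]}}

```text
time_s: 10.25
tool_pos: [0.5635, -0.2118, 0.0603]
tool_rot: [-180.0, -0.3, -19.6]
force: [5.6, -0.6, -0.2]
grip_width: 0.0004
grasp_force: 2.3
```

Run:
```python
from h import *
print(L(),env.get_obs()['force'])
p,d=env.read_camera("top");q,e=env.read_camera("scene")
cv2.imwrite("pics/s3.png",np.hstack([cv2.resize(p[140:320,320:500],(400,400)),cv2.resize(q[90:250,280:440],(400,400))])[:,:,::-1])
```

```text
[ 45.  -41.   46.3] [ 5.598543   -0.61948302 -0.17997217]
```

View pics/s3.png

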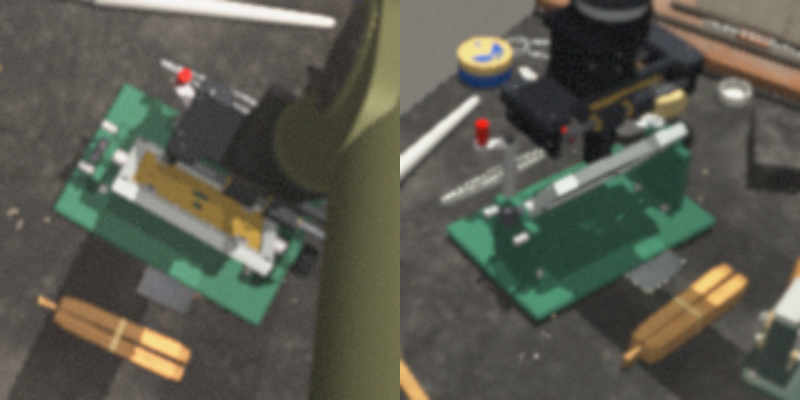

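The frame is tilted about 50°, with the near rail up and the fingers on the far rail. I back off, go over the near rail and get behind it.

Request:
{"name": "jog_arm", "arguments": {"motion": [[[0.12, 0, -0.1, 0, 0, 0, 1], [0.12, 0, -0.5, 0, 0, 0, 1], [0.12, 0, -1, 0, 0, 0, 1], [0.12, 0, -1, 0, 0, 0, 1]]]}}

```text
time_s: 10.75
tool_pos: [0.576, -0.2165, 0.1666]
tool_rot: [179.9, -0.6, -19.6]
force: [1.9, 0.9, -0.2]
grip_width: 0.0005
grasp_force: 0.0
```

Request:
{"name": "jog_arm", "arguments": {"motion": [[[-0.2, 0, -0.4, 0, 0, 0, 1], [-0.6, 0, -0.4, 0, 0, 0, 1], [-1, 0, -0.4, 0, 0, 0, 1], [-1, 0, -0.4, 0, 0, 0, 1]]]}}

```text
time_s: 11.15
tool_pos: [0.4728, -0.1805, 0.1983]
tool_rot: [179.8, 0.3, -19.6]
force: [-0.3, -0.8, -0.6]
grip_width: 0.0005
grasp_force: 0.0
```

Run:
```python
from h import *
print(L(),env.get_obs()['tool_rot'])
p,d=env.read_camera("top"); P=cloud("top",d).reshape(-1,3); C=p.reshape(-1,3).astype(int)
q=P[:,:2]-HO; x=q@HX*1000;y=q@HY*1000;z=P[:,2]*1000
# frame profile in the strip |y|<70, bright-face up; median z by x
k=(abs(y-45)<22)&(z>20)&(z<150)
for a in range(-70,70,6):
    m=k&(x>=a)&(x<a+6)
    if m.sum()>3: print(a+3,m.sum(),np.median(z[m]).round(1))
```

```text
[-51.  -42.1 184.3] [179.83833882   0.32157178 -19.63917539]
-37 16 121.4
-31 45 125.2
-25 32 125.3
-19 22 115.7
-13 22 105.7
-7 25 97.4
-1 24 89.1
5 25 79.3
11 27 73.6
17 22 65.4
23 27 58.6
29 28 50.4
35 26 46.8
41 5 42.4
65 16 69.5
71 81 66.9
```

Request:
{"name": "jog_arm", "arguments": {"motion": [[[-0.1, 0, 0, 0, 0, 0, 1], [-0.1, 0, 0.4, 0, 0, 0, 1], [-0.1, 0, 0.75, 0, 0, 0, 1], [-0.1, 0, 0.75, 0, 0, 0, 1]]]}}

```text
time_s: 11.6
tool_pos: [0.4655, -0.1773, 0.1201]
tool_rot: [-179.9, 0.5, -19.6]
force: [-0.9, -0.3, 0.2]
grip_width: 0.0006
grasp_force: 0.0
```

```bash
python3 -c "
from h import *
print(L(),env.get_obs()['force'])"
```

```text
[-59.  -41.6 106.1] [-0.93742196 -0.28540343  0.2341271 ]
```

Request:
{"name": "jog_arm", "arguments": {"motion": [[[0.11, 0, -0.05, 0, 0, 0, 1], [0.24, 0, -0.13, 0, 0, 0, 1], [0.33, 0, -0.21, 0, 0, 0, 1], [0.425, 0, -0.23, 0, 0, 0, 1], [0.5, 0, -0.235, 0, 0, 0, 1]]]}}

```text
time_s: 12.1
tool_pos: [0.5155, -0.1951, 0.1482]
tool_rot: [-180.0, 0.2, -19.6]
force: [-5.2, 2.2, -2.9]
grip_width: 0.0003
grasp_force: 2.5
```

```bash
python3 -c "
from h import *
print(L(),env.get_obs()['force'])"
```

```text
[ -5.9 -41.5 134.2] [-5.17342527  2.17374799 -2.89718457]
```

Request:
{"name": "jog_arm", "arguments": {"motion": [[[0.09, 0, 0.005, 0, 0, 0, 1], [0.18, 0, 0.03, 0, 0, 0, 1], [0.25, 0, 0.065, 0, 0, 0, 1], [0.29, 0, 0.1, 0, 0, 0, 1], [0.29, 0, 0.1, 0, 0, 0, 1]]]}}

```text
time_s: 12.6
tool_pos: [0.5437, -0.2051, 0.1383]
tool_rot: [-180.0, 0.0, -19.6]
force: [-3.3, 0.5, 0.4]
grip_width: 0.0005
grasp_force: 1.0
```

Run:
```python
from h import *
print(L(),env.get_obs()['force'])
p,d=env.read_camera("top"); P=cloud("top",d).reshape(-1,3)
q=P[:,:2]-HO; x=q@HX*1000;y=q@HY*1000;z=P[:,2]*1000
k=(abs(y-35)<32)&(z>20)&(z<150)
for a in range(-70,70,6):
    m=k&(x>=a)&(x<a+6)
    if m.sum()>3: print(a+3,m.sum(),np.median(z[m]).round(1))
```

```text
[ 24.1 -41.4 124.3] [-3.33412224  0.45365107  0.42595497]
-43 45 48.2
-37 99 51.8
-31 93 54.3
-25 107 58.7
-19 100 63.9
-13 109 69.8
-7 100 75.6
-1 105 80.7
5 110 87.2
11 116 92.9
17 102 98.9
23 49 104.8
29 56 113.7
35 36 121.5
41 21 118.8
65 6 75.9
71 40 73.4
```

Request:
{"name": "jog_arm", "arguments": {"motion": [[[-0.05, 0, -0.1, 0, 0, 0, 1], [0.08, 0, -0.12, 0, 0, 0, 1], [0.2, 0, -0.12, 0, 0, 0, 1], [0.2, 0, -0.05, 0, 0, 0, 1], [0.21, 0, 0.05, 0, 0, 0, 1]]]}}

```text
time_s: 13.15
tool_pos: [0.5662, -0.2131, 0.135]
tool_rot: [180.0, -0.5, -19.6]
force: [7.6, -3.6, 16.6]
grip_width: 0.0003
grasp_force: 8.3
```

```bash
python3 -c "
from h import *
print(L(),env.get_obs()['force'])"
```

```text
[ 47.9 -41.3 121. ] [ 7.55304365 -3.57914662 16.58614432]
```

Request:
{"name": "jog_arm", "arguments": {"motion": [[[0.03, 0, 0.07, 0, 0, 0, 1], [0.05, 0, 0.14, 0, 0, 0, 1], [0.06, 0, 0.2, 0, 0, 0, 1], [0.06, 0, 0.25, 0, 0, 0, 1], [0.06, 0, 0.28, 0, 0, 0, 1]]]}}

```text
time_s: 13.65
tool_pos: [0.5792, -0.2177, 0.1111]
tool_rot: [-180.0, -1.5, -19.6]
force: [16.8, -5.7, 11.2]
grip_width: 0.0006
grasp_force: 10.1
```

```bash
python3 -c "
from h import *
print(L(),env.get_obs()['force'])"
```

```text
[ 61.7 -41.3  97.1] [16.82196173 -5.68643946 11.24899986]
```

Request:
{"name": "jog_arm", "arguments": {"motion": [[[0.06, 0, -0.1, 0, 0, 0, 1], [0.06, 0, -0.4, 0, 0, 0, 1], [0.06, 0, -0.6, 0, 0, 0, 1], [0.06, 0, -0.6, 0, 0, 0, 1]]]}}

```text
time_s: 14.05
tool_pos: [0.5755, -0.2162, 0.1673]
tool_rot: [180.0, -0.2, -19.6]
force: [0.1, -0.5, -0.0]
grip_width: 0.0003
grasp_force: 0.0
```

Run:
```python
from h import *
print(L(),env.get_obs()['force'],env.get_obs()['tool_rot'])
p,d=env.read_camera("top"); P=cloud("top",d).reshape(-1,3)
q=P[:,:2]-HO; x=q@HX*1000;y=q@HY*1000;z=P[:,2]*1000
k=(abs(y-35)<32)&(z>20)&(z<150)
for a in range(-70,70,6):
    m=k&(x>=a)&(x<a+6)
    if m.sum()>3: print(a+3,m.sum(),np.median(z[m]).round(1))
```

```text
[ 57.8 -41.1 153.3] [ 0.08021617 -0.46431209 -0.04005063] [179.98374619  -0.22434994 -19.60042654]
-55 43 76.5
-49 94 77.3
-43 92 76.9
-37 96 76.3
-31 93 77.1
-25 89 77.7
-19 94 79.0
-13 89 80.2
-7 91 81.4
-1 88 82.3
5 88 83.4
11 94 84.9
17 98 85.6
23 93 86.7
29 90 87.8
35 99 89.0
41 104 90.7
47 107 94.9
53 73 96.4
65 9 89.8
71 53 82.2
```

Request:
{"name": "jog_arm", "arguments": {"motion": [[[-0.07, 0, 0.2, 0, 0, 0, 1], [-0.07, 0, 0.45, 0, 0, 0, 1], [-0.07, 0, 0.56, 0, 0, 0, 1], [-0.07, 0, 0.61, 0, 0, 0, 1], [-0.07, 0, 0.65, 0, 0, 0, 1]]]}}

```text
time_s: 14.6
tool_pos: [0.567, -0.2135, 0.102]
tool_rot: [179.9, 0.1, -19.6]
force: [-11.7, 3.1, 32.6]
grip_width: 0.0002
grasp_force: 15.9
```

```bash
python3 -c "
from h import *
print(L(),env.get_obs()['force'])"
```

```text
[ 48.9 -41.5  88. ] [-11.66708187   3.12001604  32.59342471]
```

Request:
{"name": "jog_arm", "arguments": {"motion": [[[0, 0, -0.1, 0, 0, 0, 1], [0, 0, -0.4, 0, 0, 0, 1], [0, 0, -0.7, 0, 0, 0, 0.8], [0, 0, -0.7, 0, 0, 0, 0.5], [0, 0, -0.7, 0, 0, 0, 0.5]]]}}

```text
time_s: 15.1
tool_pos: [0.5679, -0.2137, 0.1706]
tool_rot: [180.0, -0.1, -19.6]
force: [-0.4, -0.1, -0.9]
grip_width: 0.0168
grasp_force: 0.0
```

Run:
```python
from h import *
print(L(),env.get_obs()['force'],env.get_obs()['tool_rot'])
W=wcam(); p,d=env.read_camera("wrist"); cv2.imwrite("pics/w4.png",p[:,:,::-1])
hsv=cv2.cvtColor(p,cv2.COLOR_RGB2HSV); h,s,v=[hsv[...,i].astype(int) for i in range(3)]
m=((h<6)|(h>175))&(s>150)&(v>100)
l=cv2.connectedComponentsWithStats(m.astype(np.uint8))
for i in range(1,l[0]):
    if l[2][i,4]>30: print(l[2][i],l[3][i],wplane([l[3][i]],W,.1195))
p,d=env.read_camera("top"); P=cloud("top",d).reshape(-1,3)
q=P[:,:2]-HO; x=q@HX*1000;y=q@HY*1000;z=P[:,2]*1000
k=(abs(y-35)<32)&(z>20)&(z<150)
for a in range(-60,70,12):
    m=k&(x>=a)&(x<a+12)
    if m.sum()>3: print(a+6,m.sum(),np.median(z[m]).round(1))
```

```text
[ 49.8 -41.4 156.6] [-0.36957102 -0.07445664 -0.86880655] [ 1.79985863e+02 -5.27300961e-02 -1.96047812e+01]
[361  17  25  88 916] [370.12882096  60.29148472] [[ 0.65401506 -0.2739444   0.1195    ]]
[391  24  25  87 921] [405.38870793  66.62432139] [[ 0.64421239 -0.2919326   0.1195    ]]
[137 162  31  22 480] [151.42083333 171.95416667] [[ 0.6387995  -0.12756551  0.1195    ]]
-54 133 86.0
-42 180 85.1
-30 180 82.9
-18 176 82.5
-6 176 82.7
6 172 82.6
18 180 83.0
30 181 83.0
42 193 84.1
54 126 86.9
66 47 74.2
```

View pics/w4.png

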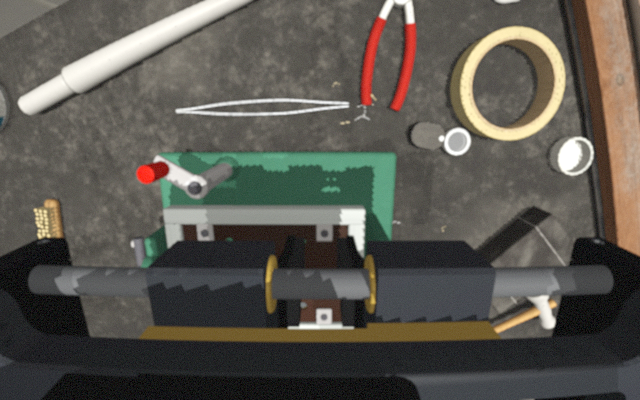

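The wrist view shows the frame flat with the dark plate face up. The catch is still open, its pin at (151,172). I'll push the pin round with closed fingers.

Request:
{"name": "jog_arm", "arguments": {"motion": [[[0.3, -0.3, 0, 0, 0, 0, 1], [0.58, -0.7, 0, 0, 0, 0, 1], [0.58, -0.7, 0, 0, 0, 0, 1]]]}}

```text
time_s: 15.5
tool_pos: [0.6491, -0.1594, 0.1677]
tool_rot: [-179.6, 0.1, -19.1]
force: [-0.0, 1.5, -0.4]
grip_width: 0.0153
grasp_force: 0.0
```

Request:
{"name": "jog_arm", "arguments": {"motion": [[[0, -0.41, 0, 0, 0, 0, 1], [0, -0.41, 0, 0, 0, 0, 1], [0, -0.41, 0, 0, 0, 0, 1], [0, -0.41, 0, 0, 0, 0, 1]]]}}

```text
time_s: 15.9
tool_pos: [0.6588, -0.1297, 0.169]
tool_rot: [179.9, 0.1, -19.6]
force: [0.0, -0.0, -0.3]
grip_width: 0.0001
grasp_force: 0.0
```

```bash
python3 -c "
from h import *
print(L(),env.get_obs()['force'],env.get_obs()['grip_width'])"
```

```text
[107.   68.4 155. ] [ 0.03247149 -0.03924975 -0.31587252] 0.0001031950746093771
```

Request:
{"name": "jog_arm", "arguments": {"motion": [[[0, -0.02, 0.25, 0, 0, 0, 1], [0, -0.02, 0.52, 0, 0, 0, 1], [0, -0.02, 0.52, 0, 0, 0, 1], [0, -0.02, 0.52, 0, 0, 0, 1]]]}}

```text
time_s: 16.3
tool_pos: [0.6596, -0.1281, 0.1178]
tool_rot: [180.0, 0.1, -19.7]
force: [0.4, 0.5, 1.2]
grip_width: 0.0004
grasp_force: 0.0
```

Request:
{"name": "jog_arm", "arguments": {"motion": [[[-0.06, 0, 0, 0, 0, 0, 1], [-0.12, 0, 0, 0, 0, 0, 1], [-0.18, 0, 0, 0, 0, 0, 1], [-0.24, 0, 0, 0, 0, 0, 1], [-0.24, 0, 0, 0, 0, 0, 1]]]}}

```text
time_s: 16.8
tool_pos: [0.6372, -0.1181, 0.1191]
tool_rot: [180.0, -0.0, -19.6]
force: [0.9, -0.1, 1.4]
grip_width: 0.0006
grasp_force: 0.6
```

```bash
python3 -c "
from h import *
print(L(),env.get_obs()['force'])"
```

```text
[ 82.7  72.  105.1] [ 0.85705603 -0.07920224  1.36958812]
```

Request:
{"name": "jog_arm", "arguments": {"motion": [[[-0.05, 0, 0, 0, 0, 0, 1], [-0.1, 0, 0, 0, 0, 0, 1], [-0.15, 0, 0, 0, 0, 0, 1], [-0.15, 0, 0, 0, 0, 0, 1]]]}}

```text
time_s: 17.2
tool_pos: [0.6237, -0.1182, 0.1185]
tool_rot: [179.7, -0.2, -19.8]
force: [3.8, -7.3, 1.3]
grip_width: 0.0005
grasp_force: 3.7
```

Run:
```python
from h import *
print(L(),env.get_obs()['force'])
p,d=env.read_camera("scene"); P=cloud("scene",d)
hsv=cv2.cvtColor(p,cv2.COLOR_RGB2HSV); h,s,v=[hsv[...,i].astype(int) for i in range(3)]
m=((h<6)|(h>175))&(s>150)&(v>80)
l=cv2.connectedComponentsWithStats(m.astype(np.uint8))
for i in range(1,l[0]):
    if l[2][i,4]>6:
        w=np.median(P[l[1]==i],0); q=w[:2]-HO; print(l[2][i],(q@HX*1000).round(1),(q@HY*1000).round(1),w[2])
cv2.imwrite("pics/s5.png",cv2.resize(p[90:230,270:450],(720,560))[:,:,::-1])
```

```text
[ 70.1  67.4 104.5] [ 3.81423882 -7.29928671  1.26903208]
[543  67  16  11  21] -71.3 -685.3 0.1299118031506793
[344 128  13  12  56] 165.9 -116.5 0.008300531220996221
[335 131  13  13  57] 165.4 -81.5 0.0076235898956410475
[320 144   5  10  37] 50.6 68.3 0.11369775461981102
[ 17 280   6   3   9] -35.3 674.6 0.2076528956356936
```

View pics/s5.png

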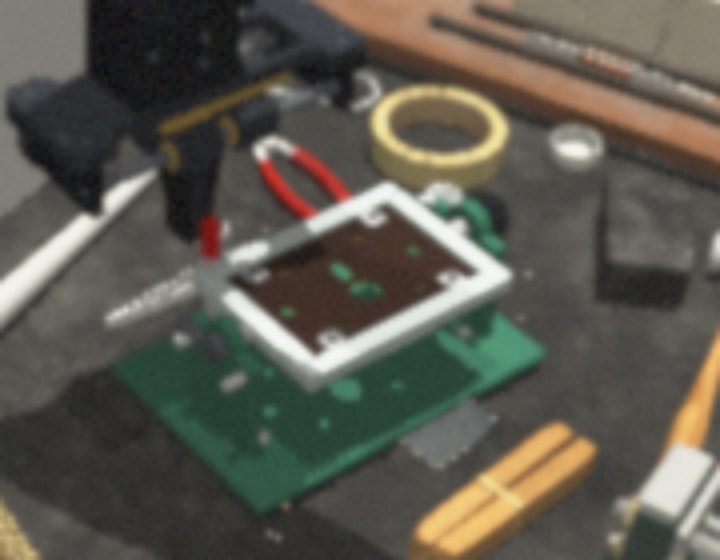

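The dark face is up and the catch is roughly halfway, its pin at crop (210,237) against the fingers. I'll now push it home from the +y side.

Request:
{"name": "jog_arm", "arguments": {"motion": [[[0.06, 0, 0, 0, 0, 0, 1], [0.06, -0.28, 0, 0, 0, 0, 1], [0.06, -0.28, 0, 0, 0, 0, 1], [-0.18, -0.28, 0, 0, 0, 0, 1], [-0.18, -0.28, 0, 0, 0, 0, 1]]]}}

```text
time_s: 17.75
tool_pos: [0.6126, -0.0792, 0.1167]
tool_rot: [179.9, 0.3, -19.5]
force: [-1.1, -0.4, -0.1]
grip_width: 0.0004
grasp_force: 0.0
```

```bash
python3 -c "
from h import *
print(L(),env.get_obs()['force'])"
```

```text
[ 46.5 100.3 102.7] [-1.14959036 -0.37660676 -0.12061143]
```

Request:
{"name": "jog_arm", "arguments": {"motion": [[[0.01, 0.08, 0, 0, 0, 0, 1], [0.01, 0.16, 0, 0, 0, 0, 1], [0.01, 0.23, 0, 0, 0, 0, 1], [0.01, 0.29, 0, 0, 0, 0, 1], [0.01, 0.34, 0, 0, 0, 0, 1]]]}}

```text
time_s: 18.25
tool_pos: [0.6044, -0.108, 0.1176]
tool_rot: [-179.6, 0.3, -19.4]
force: [-2.9, 8.0, 0.8]
grip_width: 0.0004
grasp_force: 3.3
```

Request:
{"name": "jog_arm", "arguments": {"motion": [[[0, 0.03, 0, 0, 0, 0, 1], [0, 0.05, 0, 0, 0, 0, 1], [0, 0.05, 0, 0, 0, 0, 1]]]}}

```text
time_s: 18.55
tool_pos: [0.6033, -0.1179, 0.1176]
tool_rot: [-179.9, 0.1, -19.6]
force: [-1.6, 4.5, 0.9]
grip_width: 0.0006
grasp_force: 1.5
```

```bash
python3 -c "
from h import *
print(L(),env.get_obs()['force'])"
```

```text
[ 50.8  60.8 103.6] [-1.59073024  4.53224362  0.91857258]
```

Request:
{"name": "jog_arm", "arguments": {"motion": [[[0, 0.04, 0, 0, 0, 0, 1], [0, 0.07, 0, 0, 0, 0, 1], [0, 0.07, 0, 0, 0, 0, 1]]]}}

```text
time_s: 18.85
tool_pos: [0.6031, -0.1184, 0.1178]
tool_rot: [-179.5, 0.0, -19.4]
force: [3.1, 12.8, -2.9]
grip_width: 0.0005
grasp_force: 6.4
```

```bash
python3 -c "
from h import *
print(L(),env.get_obs()['force'])"
```

```text
[ 50.8  60.2 103.8] [ 3.07039749 12.76812822 -2.88824328]
```

The force rose with no further motion, so the catch is at its stop. Retreat and check.

Request:
{"name": "jog_arm", "arguments": {"motion": [[[0, -0.2, 0, 0, 0, 0, 1], [0, -0.4, 0, 0, 0, 0, 1], [0, -0.4, -0.5, 0, 0, 0, 1], [0, -0.4, -1, 0, 0, 0, 1], [0, -0.4, -1, 0, 0, 0, 1]]]}}

```text
time_s: 19.35
tool_pos: [0.6197, -0.089, 0.2265]
tool_rot: [-180.0, -0.9, -19.7]
force: [0.5, -0.1, 0.6]
grip_width: 0.0004
grasp_force: 0.0
```

Request:
{"name": "jog_arm", "arguments": {"motion": [[[-0.3, 0.3, -0.3, 0, 0, 0, 1], [-0.6, 0.7, -0.3, 0, 0, 0, 1], [-0.9, 1, -0.3, 0, 0, 0, 1], [-0.9, 1, -0.3, 0, 0, 0, 1]]]}}

```text
time_s: 19.75
tool_pos: [0.492, -0.1576, 0.2484]
tool_rot: [179.7, -0.0, -20.2]
force: [0.5, 0.9, -0.1]
grip_width: 0.0007
grasp_force: 0.0
```

Run:
```python
from h import *
o=env.get_obs();print(o["time_s"],L(),o['force'])
W=wcam(); p,d=env.read_camera("wrist")
hsv=cv2.cvtColor(p,cv2.COLOR_RGB2HSV); h,s,v=[hsv[...,i].astype(int) for i in range(3)]
m=((h<6)|(h>175))&(s>150)&(v>80)
l=cv2.connectedComponentsWithStats(m.astype(np.uint8))
for i in range(1,l[0]):
    if l[2][i,4]>30:
        w=wplane([l[3][i]],W,.115)[0]; q=w[:2]-HO; print(l[2][i],(q@HX*1000).round(1),(q@HY*1000).round(1))
cv2.imwrite("pics/w6.png",p[:,:,::-1])
```

```text
19.75 [-40.6 -14.1 234.4] [ 0.47180584  0.90255341 -0.09105178]
[376   0  10  22 174] 110.0 -62.8
[401   0  16  27 230] 108.4 -85.0
[239  89  16  14 162] 46.1 45.2
```

View pics/w6.png

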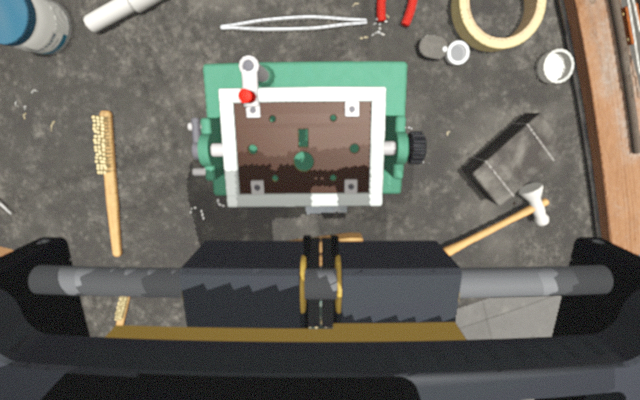

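The catch lies straight across the rail: its pin at pixel (246,96) works out to holder (46,45), against (47,45) when fully across. The dark face is up, the brush lies on the bench at (110,180), and the tweezers and clamp look undisturbed.

```bash
python3 -c "
from h import *
print(env.sign_off())"
```

```text
the job is handed in; nothing more can be done
None
```

I handed the job in at about 20 s with the brush on the bench beside the holder, the frame turned over with its dark face up, the catch fully across, and the tweezers and clamp left where they lay; the hand-in returned no verdict.

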